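Tip castings into the inspection dish and hold the loupe over them

ROBOT

A 6-joint arm with a two-finger parallel gripper is mounted at the origin on the work surface. World frame = base frame: x ahead of the robot, y to its left, z up, the work surface at z = 0. Lengths are in m, angles in rad, forces in N, time in s.
With the tool pointing down it reaches from about 0.35 to 0.775 m from the base axis. Payload 7.3 kg.
Tool frame: the origin (TCP) lies between the finger pads; the fingertips stand ahead of it and the grasp point (between the pads) lies 6 mm ahead of it (robot.tip_extent is the x of the fingertips in the tool frame, in m); x points along the fingers, z is the direction in which the jaws open and shut, and the axes are right-handed (so a half turn about x gives the same grasp; the last joint's range is limited). The gripper opens to 92 mm and grips with 3 to 60 N. Pads are 19 mm wide; open, the fingers measure 130 mm over their backs; the gripper's body (75 mm by 190 mm) begins 47 mm behind the grasp point.
Start: joints at [1.095, 0.342, 1.524, -0, 1.275, -0.146], TCP at [0.17, 0.497, 0.252] pointing down, gripper open.
Joint ranges: [-2.53, 2.53], [-0.77, 2.02], [0.04, 2.7], [-1, 4.14], [0.28, 2.66], [-3.11, 3.11]. Speed limits (rad/s): [2.57, 2.57, 3.14, 3.14, 3.14, 3.14].

INTERFACE

Orientations are given as [roll, pitch, yaw] about the fixed x, y, z axes, in that order (R = Rz(yaw) Ry(pitch) Rx(roll)).
In Python, from cell import robot gives the robot as it stands. The module is installed in compiled form; this text tells all that it offers.
- The arm moves only by the shell command python3 -m creep 'ROWS' [FORCE]. ROWS is JSON, a list of rows, each an object with "translation": the shift along the tool's x, y, z in m, a list of three; "twist": the turn, a rotation vector about the tool's x, y, z in rad, a list of three; "hand": the opening in per cent of the stroke, from 0 (shut) to 100 (fully open). A call has 1 to 5 rows; each row is the pose to reach, as a shift and turn from the pose measured when the call began, along the tool's axes at that moment; what a row does not reach only later rows make up. A row lasts 1/10 s, in which the tool goes at most 50 mm and 8.59 degrees, less where a joint would pass 70% of its speed; a pose out of reach is approached as far as the arm can. A call with a gripper value outside its range is refused whole. The fingers move at their own pace and stop on an object; FORCE is the grip in N (left out, the last holds). Time passes only in rows, so rows that repeat a pose let the fingers close. It gives the time, the measured TCP pose, the force and the opening at its end, in the units of the state.
- robot.observe(): the state, without advancing time (a new reading comes with each control period).
- robot.read_camera(name): name is "side" or "top" or "wrist"; returns the picture (420x560x3 uint8, blue, green, red); there is no depth.
- robot.calibration(name): a dict with "intrinsics" (3x3 intrinsics, pixels), "dist" ([k1, k2, p1, p2, k3] as OpenCV has them; the pictures are not rectified), "cam_to_world" (4x4, takes a point from camera to world coordinates); the wrist camera has in their place "mount" (4x4, takes a point from camera to tool coordinates, whose origin is the TCP and whose axes are the tool frame's). Camera axes: x right, y up, looking along -z (the intrinsics and any distortion apply to the point x, -y, -z); pixel columns grow to the right and rows downward; lengths in m; the calibration is good to about 2 mm. A picture is of the moment at which its call begins: read the wrist's pose just before it. calibration takes no time and is no camera call.
- robot.hand_in(): hands the job in, once; it reports no verdict.
The state is a dict: "time": time; "qpos": joint angles; "qvel": joint speeds; "joint_efforts": joint torques, N m; "tool_pos": TCP position; "tool_rot": TCP orientation; "contact_force": force on the tool from outside, world axes, zero at the start; "torque": the same for the moment, N m; "opening": finger opening in m.
Only numpy, scipy, OpenCV 4.12 (cv2) and the standard library are available. Lean on these libraries where they do the work, as an engineer would, in place of code of your own. Each camera call takes 0.05 s, during which the arm holds its last target. There are 200 camera calls.

TASK

Pick up the little steel scoop by its wooden handle and tip its three brass castings into the round wooden dish, then set the empty scoop back down upright on the bench, clear of the dish. Then take the black loupe over the tool racks and finish while still holding it, level and still, centred over the dish about a centimetre above the rim and touching nothing but your fingers. Do not bump the two tool racks or disturb the block, the ring cone or the jar.

Things in the scene. Friction and masses are not known exactly. Their poses are not given: they have to be found in the camera images.
- dish: Round open dish of pale wood fixed to the bench, 104 mm outer diameter, 34 mm high, 4 mm wall, 5 mm floor, roughly 12-sided. Origin: centre of its underside on the bench.
- dish_rim (a point): Centre of the dish's mouth, level with the rim, 34 mm above the bench.
- scoop: Loose scoop, 120 g: polished steel pan 80 mm long (x), 52 wide (y), floor 3, side and back walls up to 17 mm, open at the -x end (x = -40). Behind the back wall a dark wooden handle, an upright slab 12 mm thick (y), x = 40 to 68, 56 high: pinch it across y. Origin: centre of the pan's underside; z up. Castings slide out when it is tipped over about 25 degrees; 45 empties it surely.
- casting0: One of three equal brass castings, about 18 g: a block 16 x 13 x 9 mm with a round 10 mm boss on top, 12.5 mm high in all. Starts in the scoop. Origin: centre of the block's underside.
- casting1: One of three equal brass castings, about 18 g: a block 16 x 13 x 9 mm with a round 10 mm boss on top, 12.5 mm high in all. Starts in the scoop. Origin: centre of the block's underside.
- casting2: One of three equal brass castings, about 18 g: a block 16 x 13 x 9 mm with a round 10 mm boss on top, 12.5 mm high in all. Starts in the scoop. Origin: centre of the block's underside.
- loupe: Loose black eye loupe standing on the bench, 70 g, 42 mm high, round: a skirt of 42 mm diameter up to 12 mm height, tapering by 16 mm to a straight barrel of 36 mm diameter up to the top. Grip it by the barrel. Origin: centre of its underside; z is its axis, up.
- graver_rack: Fixed dark wooden block, 170 mm long (x), 34 mm wide (y), with five upright gravers with pale knobs, 88 mm high in all, on one side of the dish, its centre 130 mm or so from the dish's centre. Origin: centre of its underside.
- plier_rack: Fixed dark steel rack, 170 mm long (x), 34 mm wide (y), 90 mm high: a bar on two posts with three pliers hung on it, on the other side of the dish, its centre 130 mm or so from the dish's centre. Origin: centre of its underside.
- engraving_block: Bystander: loose wooden block, 60 x 60 mm, 48 mm high, with a grey mound on top. Origin: centre of its underside.
- ring_cone: Bystander: loose upright steel cone, foot 56 mm in diameter, 122 mm high. Origin: centre of its underside.
- polish_jar: Bystander: loose amber glass jar with a steel cap, 54 mm in diameter, 55 mm high. Origin: centre of its underside.
Things that resemble listed ones, but are neither listed nor needed, are in the scene too. Leave any purple or red look-alike of the loupe alone.

How it is judged:
On the way, in this order (a step that is already met when the one before it is completed fails the run):
1. all three castings lie in the dish (horizontal distance between each of casting0, casting1, casting2 and dish_rim below 0.048 m and z of each of casting0, casting1, casting2 in the frame of dish_rim below 0 m and linear speed of each of casting0, casting1, casting2 below 0.05 m/s), for 0.2 s.
2. the scoop is back on the bench, upright and released, clear of the dish (all of step 1 and height (world z) of scoop below 0.006 m and angle between scoop's own z axis and vertical below 0.1 rad and horizontal distance between scoop and dish_rim above 0.085 m and contact force between the fingers and scoop below 0.1 N and linear speed of scoop below 0.02 m/s), for 0.2 s.
At the end, for the whole second after the job is handed in: Castings in the dish below its rim; scoop let go on the bench, level (0.1 rad), 85 mm or more from the dish (centres); loupe held in the fingers at rest, underside 3 to 22 mm above the rim, within 12 mm of the dish's centre and 0.12 rad of upright, touching no dish, casting or scoop (all of step 2 and z of loupe in the frame of dish_rim between 0.003 and 0.022 m and horizontal distance between loupe and dish_rim below 0.012 m and angle between loupe's own z axis and vertical below 0.12 rad and linear speed of loupe below 0.02 m/s and contact force between loupe and the fingers above 1 N and contact force between loupe and dish below 0.05 N and contact force between loupe and scoop below 0.05 N and contact force between loupe and casting0 below 0.05 N and contact force between loupe and casting1 below 0.05 N and contact force between loupe and casting2 below 0.05 N); the arm keeps its last pose, push and grip.
It fails at once if a tool rack is bumped (over 5 N) (contact force between any of graver_rack, plier_rack and anything else above 5 N).
It fails at once if the block, the ring cone or the jar is moved more than 20 mm or knocked over (distance of any of engraving_block, ring_cone, polish_jar from where it was at the start of the episode above 0.02 m or angle between any of engraving_block, ring_cone, polish_jar's own z axis and vertical above 0.35 rad).
It also fails if it takes over 72 s, if anything falls off the work surface, if the arm or the gripper's body presses on something with over 40 N, if the wrist force passes 120 N, or if a joint passes its speed limit or range.

## Working session

There is one attempt and no reset: what is moved stays moved. The work goes in short steps, Python scripts to look and compute and a shell command to move; the robot and the scene stay as the last step left them, time stands still between calls to the robot, and variables do not carry over. Pictures are saved under pics/ and viewed, about 8 in all and at most 12, crops included, and the job is handed in when it is done.

```bash
mkdir -p pics
cat > h.py <<'E'
import numpy as np, cv2
from scipy.spatial.transform import Rotation as R
from cell import robot
def toolT():
    s=robot.observe(); T=np.eye(4); T[:3,:3]=R.from_euler('xyz',s['tool_rot']).as_matrix(); T[:3,3]=s['tool_pos']; return T
def camT(n,T=None):
    c=robot.calibration(n)
    return c,(np.array(c['cam_to_world']) if n!='wrist' else (toolT() if T is None else T)@np.array(c['mount']))
def px2w(n,uv,z,T=None):
    c,M=camT(n,T); out=[]
    for p in uv:
        q=cv2.undistortPoints(np.array([[p]],float),np.array(c['intrinsics'],float),np.array(c['dist'],float))[0,0]
        d=M[:3,:3]@np.array([q[0],-q[1],-1]); o=M[:3,3]; out.append(o+d*(z-o[2])/d[2])
    return np.array(out)
def w2px(n,P,T=None):
    c,M=camT(n,T); p=(np.linalg.inv(M)@np.c_[np.array(P,float),np.ones(len(P))].T)[:3].T
    p=p*[1,-1,-1]
    return cv2.projectPoints(p,np.zeros(3),np.zeros(3),np.array(c['intrinsics'],float),np.array(c['dist'],float))[0][:,0]
def delta(pos,Rw):
    """tool shift and rotvec from current pose to world pos, rotation matrix"""
    T=toolT(); return T[:3,:3].T@(np.array(pos)-T[:3,3]), R.from_matrix(T[:3,:3].T@Rw).as_rotvec()
E
python3 - <<'E'
from h import *
a=robot.read_camera('top');b=robot.read_camera('side')
cv2.imwrite('pics/a_top.png',cv2.resize(a,(800,600)));cv2.imwrite('pics/a_side.png',cv2.resize(b,(800,600)))
np.set_printoptions(precision=3,suppress=True)
print(robot.observe(),robot.tip_extent);print(toolT())
for n in('top','side'):print(robot.calibration(n))
print(robot.calibration('wrist'))
E
```

```text
{'time': 0.1, 'qpos': array([ 1.095,  0.343,  1.525, -0.   ,  1.275, -0.146]), 'qvel': array([ 0.001, -0.002, -0.003, -0.001,  0.   ,  0.   ]), 'joint_efforts': array([  0.002, -43.201, -24.469,   0.072,   0.053,  -0.   ]), 'tool_pos': array([0.17 , 0.496, 0.251]), 'tool_rot': array([ 3.005,  1.569, -2.037]), 'contact_force': array([ 0.142, -0.278, -0.478]), 'torque': array([ 0.03 ,  0.007, -0.014]), 'opening': 0.09203287433711935} 0.025
[[-0.001 -0.946  0.324  0.17 ]
 [-0.001  0.324  0.946  0.496]
 [-1.     0.    -0.001  0.251]
 [ 0.     0.     0.     1.   ]]
{'intrinsics': array([[403.844,   0.   , 277.038],
       [  0.   , 403.844, 208.19 ],
       [  0.   ,   0.   ,   1.   ]]), 'dist': array([-0.013,  0.   ,  0.   ,  0.   ,  0.   ]), 'cam_to_world': array([[-0.028,  0.991, -0.134,  0.451],
       [-1.   , -0.029, -0.008,  0.02 ],
       [-0.012,  0.134,  0.991,  1.17 ],
       [ 0.   ,  0.   ,  0.   ,  1.   ]])}
{'intrinsics': array([[419.722,   0.   , 277.987],
       [  0.   , 419.722, 210.333],
       [  0.   ,   0.   ,   1.   ]]), 'dist': array([-0.074,  0.   ,  0.   ,  0.   ,  0.   ]), 'cam_to_world': array([[-0.995,  0.039, -0.095,  0.509],
       [-0.1  , -0.55 ,  0.829,  0.775],
       [-0.02 ,  0.834,  0.551,  0.572],
       [ 0.   ,  0.   ,  0.   ,  1.   ]])}
{'intrinsics': array([[337.05 ,   0.   , 274.521],
       [  0.   , 337.05 , 210.904],
       [  0.   ,   0.   ,   1.   ]]), 'dist': array([-0.023,  0.   ,  0.   ,  0.   ,  0.   ]), 'mount': array([[-0.   ,  0.253, -0.967, -0.132],
       [-0.001,  0.967,  0.253,  0.069],
       [ 1.   ,  0.001, -0.   , -0.001],
       [ 0.   ,  0.   ,  0.   ,  1.   ]])}
```

View pics/a_top.png

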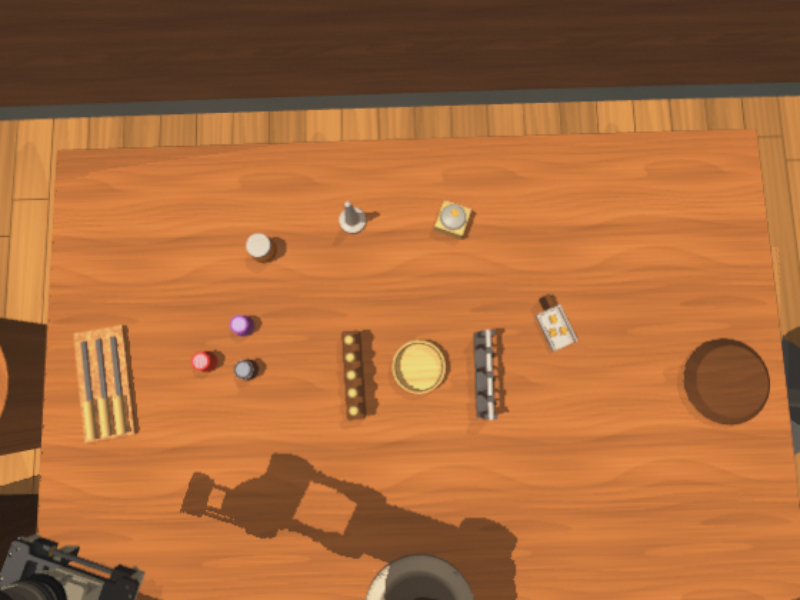

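View pics/a_side.png

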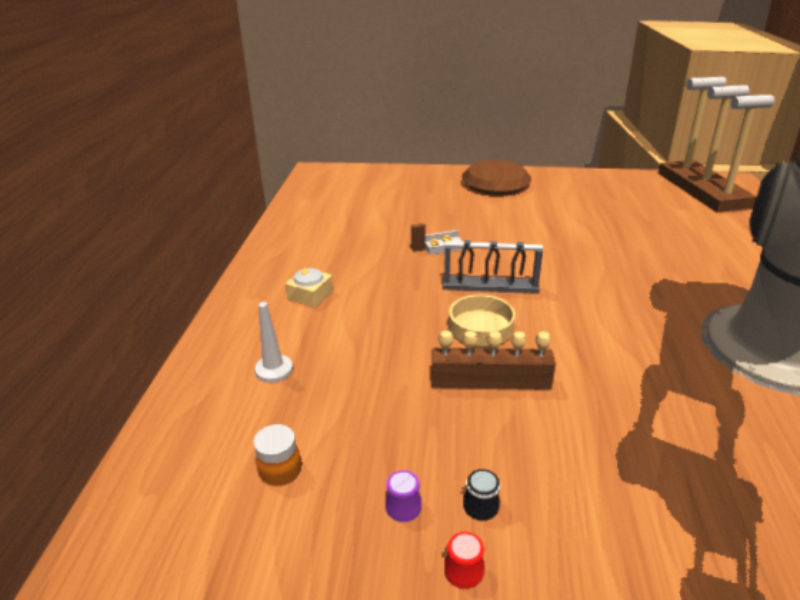

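The top view shows the dish at (419,366), the graver rack at (352,375), the plier rack at (486,374), and the scoop at (557,325) with its handle at (548,303). There are three loupe-like things: black (245,369), purple (242,325) and red (204,361). The black one fits the description. I'll confirm it and the scoop in an enlarged crop.

Run:
```python
from h import *
np.set_printoptions(precision=3,suppress=True)
im=cv2.imread('pics/a_top.png') 
a=robot.read_camera('top')
def crop(x0,y0,w,h,s): return cv2.resize(a[y0:y0+h,x0:x0+w],None,fx=s,fy=s,interpolation=cv2.INTER_CUBIC)
# scoop crop origin (365,200) 50x50 x8 ; loupe crop (130,210)x8 ; dish (268,228)50x56
c=np.hstack([crop(365,200,50,50,8),crop(135,212,50,50,8)]);cv2.imwrite('pics/b.png',c)
f=lambda p,z:px2w('top',[np.array(p)*.7],z)[0]
print('dish',f((419,366),.034));print('loupe',f((245,369),.042));print('handle top',f((547,300),.056));print('pan corners',px2w('top',np.array([(537,311),(562,302),(577,342),(553,350)])*.7,.017))
print('graver',f((351,340),.088),f((353,411),.088));print('plier',f((490,330),.09),f((490,418),.09))
print('block',f((455,217),.05),'cone',f((352,222),0),'jar',f((259,245),.055))
```

```text
dish [ 0.468 -0.013  0.034]
loupe [0.471 0.326 0.042]
handle top [ 0.588 -0.265  0.056]
pan corners [[ 0.571 -0.254  0.017]
 [ 0.588 -0.305  0.017]
 [ 0.507 -0.33   0.017]
 [ 0.492 -0.281  0.017]]
graver [0.519 0.114 0.088] [0.388 0.113 0.088]
plier [ 0.53  -0.147  0.09 ] [ 0.369 -0.139  0.09 ]
block [ 0.761 -0.094  0.05 ] cone [0.771 0.116 0.   ] jar [0.715 0.297 0.055]
```

View pics/b.png

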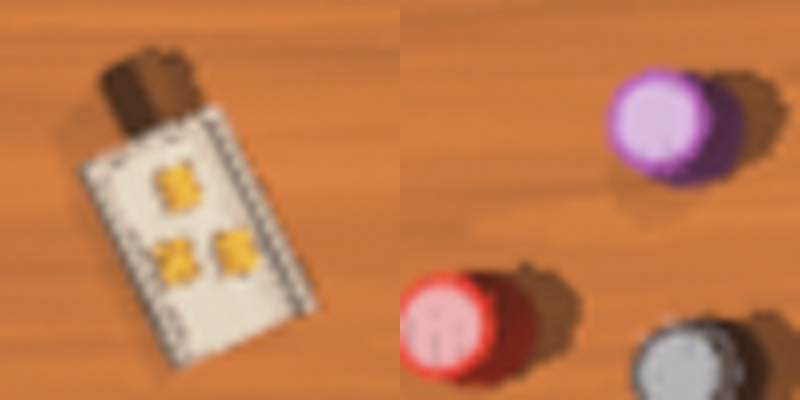

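The crop shows the scoop pan with its three castings at crop (178,187), (176,260) and (237,250). The handle is at the upper left, and the black loupe at (685,370) is distinct from the red (445,325) and purple (660,120) ones. The scoop centre works out at about (0.540,-0.292) with yaw about 0.31, which puts the handle at (0.591,-0.276). The measured pan is 84x53 mm, which matches the given size. I'll go above the handle next.

```bash
cat >> h.py <<'E'
def Rw(a,tilt=0):
    a=np.radians(a); x=np.array([0,0,-1.]); z=np.array([np.cos(a),np.sin(a),0]); y=np.cross(z,x)
    return np.c_[x,y,z]@R.from_rotvec([0,0,np.radians(tilt)]).as_matrix()
def plan(wps):
    T=toolT(); p,M=T[:3,3],T[:3,:3]
    for w in wps:
        q=np.array(w[:3]); N=Rw(*w[3:])
        print((M.T@(q-p)).round(4).tolist(), R.from_matrix(M.T@N).as_rotvec().round(3).tolist()); p,M=q,N
E
python3 -c "
from h import *
plan([(.36,.38,.25,35),(.50,.17,.25,0),(.54,-.07,.25,-36),(.591,-.276,.20,-72)])"
```

```text
[0.0012, -0.2176, -0.0486] [0.63, -0.001, 0.0]
[0.0, -0.2523, -0.0058] [0.611, 0.0, 0.0]
[0.0, -0.24, 0.04] [0.628, 0.0, 0.0]
[0.05, -0.1367, 0.1623] [0.628, 0.0, 0.0]
```

```bash
r='' ; python3 -m creep '[{"translation":[0,-0.218,-0.049],"twist":[0.63,0,0],"hand":60},{"translation":[0,-0.218,-0.049],"twist":[0.63,0,0],"hand":60},{"translation":[0,-0.218,-0.049],"twist":[0.63,0,0],"hand":60},{"translation":[0,-0.218,-0.049],"twist":[0.63,0,0],"hand":60},{"translation":[0,-0.218,-0.049],"twist":[0.63,0,0],"hand":60}]' 40
python3 -m creep '[{"translation":[0,-0.252,-0.006],"twist":[0.61,0,0],"hand":60},{"translation":[0,-0.252,-0.006],"twist":[0.61,0,0],"hand":60},{"translation":[0,-0.252,-0.006],"twist":[0.61,0,0],"hand":60},{"translation":[0,-0.252,-0.006],"twist":[0.61,0,0],"hand":60},{"translation":[0,-0.252,-0.006],"twist":[0.61,0,0],"hand":60}]'
python3 -c "
from h import *
print(robot.observe()['qpos'].round(3))
plan([(.54,-.07,.25,-36),(.591,-.276,.20,-72)])"
```

```text
time: 0.65
tool_pos: [0.3632, 0.3772, 0.251]
tool_rot: [-2.181, 1.569, -1.577]
contact_force: [-1.8, 1.2, 0.0]
opening: 0.0573
time: 1.15
tool_pos: [0.4988, 0.1692, 0.2512]
tool_rot: [-1.722, 1.569, -1.733]
contact_force: [0.4, -0.3, 0.3]
opening: 0.0553
[ 0.182  0.346  1.52  -0.002  1.277  0.194]
[0.0016, -0.2387, 0.0438] [0.617, 0.0, 0.002]
[0.05, -0.1367, 0.1623] [0.628, 0.0, 0.0]
```

```bash
python3 -m creep '[{"translation":[0.002,-0.239,0.044],"twist":[0.617,0,0],"hand":60},{"translation":[0.002,-0.239,0.044],"twist":[0.617,0,0],"hand":60},{"translation":[0.002,-0.239,0.044],"twist":[0.617,0,0],"hand":60},{"translation":[0.002,-0.239,0.044],"twist":[0.617,0,0],"hand":60},{"translation":[0.002,-0.239,0.044],"twist":[0.617,0,0],"hand":60}]'
python3 -m creep '[{"translation":[0.05,-0.137,0.162],"twist":[0.628,0,0],"hand":60},{"translation":[0.05,-0.137,0.162],"twist":[0.628,0,0],"hand":60},{"translation":[0.05,-0.137,0.162],"twist":[0.628,0,0],"hand":60},{"translation":[0.05,-0.137,0.162],"twist":[0.628,0,0],"hand":60},{"translation":[0.05,-0.137,0.162],"twist":[0.628,0,0],"hand":60}]'
python3 -m creep '[{"translation":[0,0,0],"twist":[0,0,0],"hand":60},{"translation":[0,0,0],"twist":[0,0,0],"hand":60}]'
python3 -c "
from h import *
print(robot.observe()['qpos'].round(3))
T=toolT();print(T.round(3)); a=robot.read_camera('wrist')
c=np.array([.540,-.2925]);y=.314;u=np.array([np.cos(y),np.sin(y)]);v=np.array([-u[1],u[0]])
P=[(*(c+sx*u+sy*v),z) for sx,sy,z in [(.040,.026,.017),(.04,-.026,.017),(-.04,.026,.017),(-.04,-.026,.017),(.04,.006,.056),(.04,-.006,.056),(.068,.006,.056),(.068,-.006,.056)]]
b=cv2.resize(a,(800,600))
for p in w2px('wrist',P,T): cv2.circle(b,tuple((p/.7).astype(int).tolist()),3,(255,0,255),1)
cv2.imwrite('pics/c.png',b)"
```

```text
time: 1.65
tool_pos: [0.5401, -0.0727, 0.2494]
tool_rot: [-1.286, 1.569, -1.92]
contact_force: [0.6, 0.7, -0.0]
opening: 0.0552
time: 2.15
tool_pos: [0.5891, -0.2834, 0.1974]
tool_rot: [-1.305, 1.568, -2.574]
contact_force: [-1.1, 0.8, -0.6]
opening: 0.0554
time: 2.35
tool_pos: [0.5885, -0.2833, 0.1964]
tool_rot: [-1.817, 1.566, -3.086]
contact_force: [0.2, -0.3, -0.2]
opening: 0.0555
[-0.565  0.624  1.212 -0.003  1.309  0.705]
[[-0.004  0.955  0.297  0.589]
 [-0.     0.297 -0.955 -0.283]
 [-1.    -0.004 -0.001  0.196]
 [ 0.     0.     0.     1.   ]]
```

View pics/c.png

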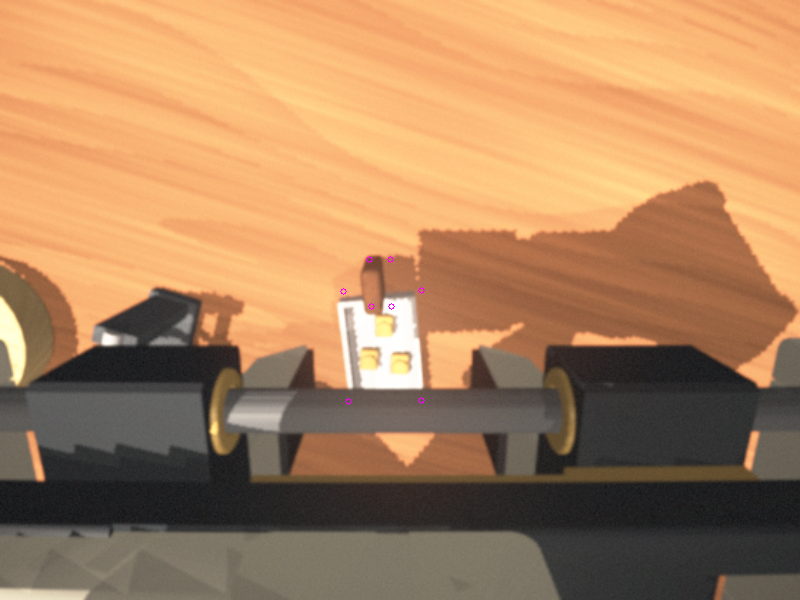

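The wrist view shows the pan's back corners at (338,299) and (414,292), and the handle top around x 363-383, y 256-310. That is about 4 mm off my prediction, and the yaw is a few degrees more. I'll recompute from the back corners and cross-check with the top crop corners.

```bash
python3 -c "
from h import *
np.set_printoptions(precision=4,suppress=True)
k=px2w('wrist',np.array([(338,299),(414,292)])*.7,.017); print(k,np.linalg.norm(k[0]-k[1]))
h=px2w('wrist',np.array([(373,257),(374,308)])*.7,.056);print('handle',h)
t=px2w('top',np.array([(82,170),(218,108),(318,305),(178,368)])/8+[365,200],.017);print(t)
for q in (k[0]-k[1],t[0]-t[1],t[3]-t[2]): print(np.degrees(np.arctan2(q[1],q[0]))-90)
for q in (t[0]-t[3],t[1]-t[2],h[0]-h[1]): print(np.degrees(np.arctan2(q[1],q[0])))
m=t.mean(0);print(m)
for yw in (22,24):
  u=np.array([np.cos(np.radians(yw)),np.sin(np.radians(yw)),0]);print(m+.054*u,k.mean(0)+.014*u)
"
```

```text
[[ 0.5641 -0.2525  0.017 ]
 [ 0.5838 -0.2995  0.017 ]] 0.051014439499029424
handle [[ 0.605  -0.2662  0.056 ]
 [ 0.5761 -0.2755  0.056 ]]
[[ 0.561  -0.2514  0.017 ]
 [ 0.5819 -0.3015  0.017 ]
 [ 0.5103 -0.3324  0.017 ]
 [ 0.4894 -0.2812  0.017 ]]
22.718060924041552
22.658179716032706
22.190523923552746
22.619200839397433
23.361337835034465
17.83494322314296
[ 0.5356 -0.2916  0.017 ]
[ 0.5857 -0.2714  0.017 ] [ 0.587  -0.2707  0.017 ]
[ 0.585  -0.2697  0.017 ] [ 0.5868 -0.2703  0.017 ]
```

Both views agree: yaw is 22.6° and the handle centre is (0.587,-0.2705).

```bash
python3 -c "
from h import *
plan([(.587,-.2705,.11,-67.4),(.587,-.2705,.043,-67.4)])"
```

```text
[0.0872, 0.0021, -0.0119] [-0.092, -0.001, 0.003]
[0.067, 0.0, 0.0] [0.0, 0.0, 0.0]
```

```bash
python3 -m creep '[{"translation":[0.04,0.002,-0.012],"twist":[-0.092,0,0.003],"hand":60},{"translation":[0.087,0.002,-0.012],"twist":[-0.092,0,0.003],"hand":60},{"translation":[0.087,0.002,-0.012],"twist":[-0.092,0,0.003],"hand":60}]'
python3 -m creep '[{"translation":[0.022,0,0],"twist":[0,0,0],"hand":60},{"translation":[0.045,0,0],"twist":[0,0,0],"hand":60},{"translation":[0.067,0,0],"twist":[0,0,0],"hand":60},{"translation":[0.067,0,0],"twist":[0,0,0],"hand":60}]'
python3 -c "
from h import *
plan([(.587,-.2705,.043,-67.4)])"
```

```text
time: 2.7
tool_pos: [0.5837, -0.2664, 0.1049]
tool_rot: [-2.531, 1.558, 2.579]
contact_force: [-0.4, -0.1, -1.5]
opening: 0.055
time: 3.1
tool_pos: [0.5825, -0.2646, 0.0376]
tool_rot: [-2.532, 1.555, 2.579]
contact_force: [0.3, 0.5, 0.4]
opening: 0.0549
[-0.0055, 0.0018, 0.0072] [0.004, -0.013, 0.009]
```

```bash
python3 -m creep '[{"translation":[-0.006,0.002,0.007],"twist":[0,-0.013,0.009],"hand":60},{"translation":[-0.006,0.002,0.007],"twist":[0,-0.013,0.009],"hand":60}]'
python3 -m creep '[{"translation":[0,0,0],"twist":[0,0,0],"hand":0},{"translation":[0,0,0],"twist":[0,0,0],"hand":0},{"translation":[0,0,0],"twist":[0,0,0],"hand":0},{"translation":[0,0,0],"twist":[0,0,0],"hand":0},{"translation":[0,0,0],"twist":[0,0,0],"hand":0}]' 45
python3 -c "
from h import *
print(toolT().round(3))
plan([(.587,-.2705,.043,-67.4),(.54,-.2705,.20,-67.4)])"
```

```text
time: 3.3
tool_pos: [0.5894, -0.2715, 0.0473]
tool_rot: [0.607, 1.564, -0.565]
contact_force: [0.0, -0.1, 0.4]
opening: 0.0551
time: 3.8
tool_pos: [0.5893, -0.2715, 0.0472]
tool_rot: [0.608, 1.564, -0.563]
contact_force: [-0.2, 0.6, 0.0]
opening: 0.0193
[[ 0.006  0.921  0.389  0.589]
 [-0.003  0.389 -0.921 -0.271]
 [-1.     0.004  0.005  0.047]
 [ 0.     0.     0.     1.   ]]
[0.0042, -0.0017, -0.0018] [0.005, 0.005, -0.004]
[-0.157, -0.0434, -0.0181] [0.0, 0.0, 0.0]
```

```bash
python3 -m creep '[{"translation":[0,0,0],"twist":[0,0,0],"hand":0},{"translation":[0,0,0],"twist":[0,0,0],"hand":0},{"translation":[0,0,0],"twist":[0,0,0],"hand":0}]' 45
python3 -m creep '[{"translation":[-0.01,0,0],"twist":[0,0,0],"hand":0},{"translation":[-0.02,0,0],"twist":[0,0,0],"hand":0},{"translation":[-0.03,0,0],"twist":[0,0,0],"hand":0},{"translation":[-0.03,0,0],"twist":[0,0,0],"hand":0}]' 45
python3 -c "
from h import *
print(toolT().round(3))
plan([(.55,-.2705,.18,-67.4),(.45,-.22,.18,-27),(.41,-.15,.18,13),(.38,-.08,.18,53),(.38,-.013,.18,90)])"
```

```text
time: 4.1
tool_pos: [0.5892, -0.2713, 0.0471]
tool_rot: [0.619, 1.565, -0.553]
contact_force: [0.2, 0.1, 0.9]
opening: 0.0119
time: 4.5
tool_pos: [0.5901, -0.2719, 0.0795]
tool_rot: [0.617, 1.561, -0.554]
contact_force: [0.2, 0.3, -1.8]
opening: 0.0115
[[ 0.009  0.921  0.389  0.59 ]
 [-0.005  0.389 -0.921 -0.272]
 [-1.     0.006  0.008  0.08 ]
 [ 0.     0.     0.     1.   ]]
[-0.1008, -0.0358, -0.016] [0.005, 0.008, -0.006]
[0.0, -0.0729, -0.0851] [-0.705, 0.0, 0.0]
[0.0, 0.0442, -0.0674] [-0.698, 0.0, 0.0]
[0.0, 0.075, -0.0135] [-0.698, 0.0, 0.0]
[0.0, 0.0403, 0.0535] [-0.646, 0.0, 0.0]
```

```bash
python3 -m creep '[{"translation":[-0.02,-0.007,-0.003],"twist":[0,0,0],"hand":0},{"translation":[-0.04,-0.014,-0.006],"twist":[0,0,0],"hand":0},{"translation":[-0.06,-0.021,-0.01],"twist":[0.002,0.004,-0.003],"hand":0},{"translation":[-0.08,-0.028,-0.013],"twist":[0.004,0.006,-0.004],"hand":0},{"translation":[-0.1,-0.036,-0.016],"twist":[0.005,0.008,-0.006],"hand":0}]' 45
python3 -m creep '[{"translation":[0,-0.015,-0.017],"twist":[-0.14,0,0],"hand":0},{"translation":[0,-0.029,-0.034],"twist":[-0.28,0,0],"hand":0},{"translation":[0,-0.044,-0.051],"twist":[-0.42,0,0],"hand":0},{"translation":[0,-0.058,-0.068],"twist":[-0.56,0,0],"hand":0},{"translation":[0,-0.073,-0.085],"twist":[-0.7,0,0],"hand":0}]'
python3 -c "
from h import *
print(toolT().round(3),robot.observe()['qpos'].round(2))
plan([(.42,-.15,.18,13),(.40,-.08,.18,53),(.40,-.013,.18,90)])"
```

```text
time: 5.0
tool_pos: [0.5494, -0.2705, 0.18]
tool_rot: [-0.349, 1.571, -1.525]
contact_force: [-0.2, -0.8, -1.2]
opening: 0.0119
time: 5.5
tool_pos: [0.4485, -0.2195, 0.1801]
tool_rot: [-0.624, 1.57, -1.094]
contact_force: [-0.5, 0.4, -2.3]
opening: 0.0118
[[ 0.     0.454  0.891  0.448]
 [-0.     0.891 -0.454 -0.22 ]
 [-1.    -0.     0.     0.18 ]
 [ 0.     0.     0.     1.   ]] [-0.61  0.37  1.7  -0.    1.07 -0.14]
[0.0001, 0.049, -0.0569] [-0.698, 0.0, 0.0]
[0.0, 0.0727, -0.0037] [-0.698, 0.0, 0.0]
[0.0, 0.0403, 0.0535] [-0.646, 0.0, 0.0]
```

```bash
python3 -m creep '[{"translation":[0,0.01,-0.011],"twist":[-0.14,0,0],"hand":0},{"translation":[0,0.02,-0.023],"twist":[-0.28,0,0],"hand":0},{"translation":[0,0.03,-0.034],"twist":[-0.42,0,0],"hand":0},{"translation":[0,0.04,-0.046],"twist":[-0.56,0,0],"hand":0},{"translation":[0,0.049,-0.057],"twist":[-0.7,0,0],"hand":0}]' 45
python3 -m creep '[{"translation":[0,0.015,-0.001],"twist":[-0.14,0,0],"hand":0},{"translation":[0,0.03,-0.002],"twist":[-0.28,0,0],"hand":0},{"translation":[0,0.044,-0.003],"twist":[-0.42,0,0],"hand":0},{"translation":[0,0.058,-0.004],"twist":[-0.56,0,0],"hand":0},{"translation":[0,0.073,-0.004],"twist":[-0.7,0,0],"hand":0}]'
python3 -m creep '[{"translation":[0,0.008,0.011],"twist":[-0.13,0,0],"hand":0},{"translation":[0,0.016,0.021],"twist":[-0.26,0,0],"hand":0},{"translation":[0,0.024,0.032],"twist":[-0.39,0,0],"hand":0},{"translation":[0,0.032,0.043],"twist":[-0.52,0,0],"hand":0},{"translation":[0,0.04,0.053],"twist":[-0.65,0,0],"hand":0}]'
python3 -c "
from h import *
print(toolT().round(3),robot.observe()['qpos'].round(2))
a=robot.read_camera('top');b=robot.read_camera('side')
c=cv2.resize(a[160:340,200:400],(400,360));d=cv2.resize(b[100:280,250:450],(400,360));cv2.imwrite('pics/d.png',np.hstack([c,d]))
for z in (.034,):
  p=px2w('top',np.array([(419,366)])*.7,z);print(p)
"
```

```text
time: 6.0
tool_pos: [0.4194, -0.1493, 0.1802]
tool_rot: [-1.097, 1.57, -0.862]
contact_force: [0.4, 0.7, -1.9]
opening: 0.012
time: 6.5
tool_pos: [0.3982, -0.0787, 0.1804]
tool_rot: [-1.694, 1.57, -0.753]
contact_force: [0.1, 0.5, -2.2]
opening: 0.0116
time: 7.0
tool_pos: [0.397, -0.0117, 0.1806]
tool_rot: [-2.194, 1.57, -0.597]
contact_force: [0.0, -0.6, -2.0]
opening: 0.0121
[[ 0.001 -1.    -0.025  0.397]
 [-0.001 -0.025  1.    -0.012]
 [-1.    -0.001 -0.001  0.181]
 [ 0.     0.     0.     1.   ]] [-0.22  0.19  1.96 -0.    0.99 -1.82]
[[ 0.46798347 -0.01310916  0.034     ]]
```

View pics/d.png

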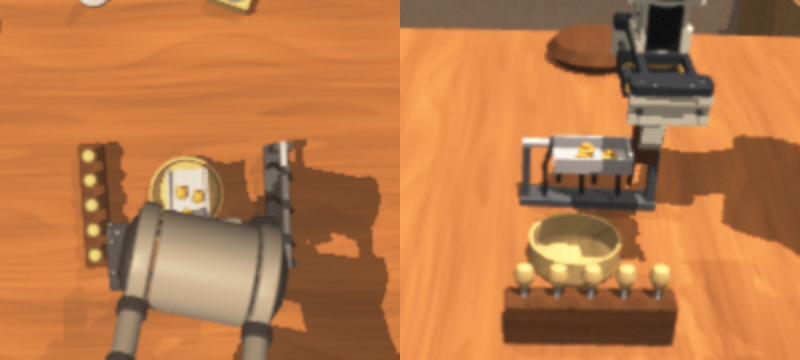

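The castings are still in the level scoop, which is over the dish with its front facing away from the base. The racks are clear and the dish centre is at (0.468,-0.013). I'll tilt in stages.

```bash
python3 -c "
from h import *
plan([(.38,-.013,.152,90,19),(.394,-.013,.135,90,30),(.410,-.013,.139,90,40),(.424,-.013,.145,90,50)])"
```

```text
[0.0285, 0.0169, -0.0013] [0.022, -0.004, 0.332]
[0.0115, -0.0188, 0.0] [0.0, 0.0, 0.192]
[-0.0115, -0.0119, 0.0] [0.0, 0.0, 0.175]
[-0.0136, -0.0069, 0.0] [0.0, 0.0, 0.175]
```

```bash
python3 -m creep '[{"translation":[0.006,0.003,0],"twist":[0.004,0,0.066],"hand":0},{"translation":[0.012,0.007,0],"twist":[0.008,0,0.132],"hand":0},{"translation":[0.017,0.01,-0.001],"twist":[0.012,0,0.2],"hand":0},{"translation":[0.023,0.014,-0.001],"twist":[0.016,-0.004,0.266],"hand":0},{"translation":[0.029,0.017,-0.001],"twist":[0.022,-0.004,0.332],"hand":0}]' 45
python3 -m creep '[{"translation":[0,0,0],"twist":[0,0,0],"hand":0}]'
python3 -c "
from h import *
print(toolT().round(3),robot.observe()['qpos'].round(2))
plan([(.394,-.013,.135,90,30),(.410,-.013,.139,90,40),(.424,-.013,.145,90,50)])"
```

```text
time: 7.6
tool_pos: [0.38, -0.0134, 0.1515]
tool_rot: [1.576, 1.238, -3.141]
contact_force: [0.4, 0.1, -1.5]
opening: 0.0114
time: 7.7
tool_pos: [0.3804, -0.014, 0.1505]
tool_rot: [1.578, 1.236, 3.141]
contact_force: [-0.2, 0.4, -1.6]
opening: 0.0118
[[-0.329 -0.944  0.007  0.38 ]
 [ 0.     0.008  1.    -0.014]
 [-0.944  0.329 -0.002  0.151]
 [ 0.     0.     0.     1.   ]] [-0.19  0.39  1.82 -0.07  1.26 -1.72]
[0.0102, -0.018, 0.0011] [-0.007, 0.001, 0.189]
[-0.0115, -0.0119, 0.0] [0.0, 0.0, 0.175]
[-0.0136, -0.0069, 0.0] [0.0, 0.0, 0.175]
```

```bash
python3 -m creep '[{"translation":[0.002,-0.004,0],"twist":[0,0,0.038],"hand":0},{"translation":[0.004,-0.007,0],"twist":[0,0,0.076],"hand":0},{"translation":[0.006,-0.011,0],"twist":[0,0,0.113],"hand":0},{"translation":[0.008,-0.014,0.001],"twist":[-0.004,0,0.15],"hand":0},{"translation":[0.01,-0.018,0.001],"twist":[-0.007,0,0.189],"hand":0}]' 45
python3 -m creep '[{"translation":[-0.002,-0.002,0],"twist":[0,0,0.035],"hand":0},{"translation":[-0.005,-0.005,0],"twist":[0,0,0.07],"hand":0},{"translation":[-0.007,-0.007,0],"twist":[0,0,0.105],"hand":0},{"translation":[-0.009,-0.009,0],"twist":[0,0,0.14],"hand":0},{"translation":[-0.011,-0.012,0],"twist":[0,0,0.175],"hand":0}]'
python3 -m creep '[{"translation":[-0.003,-0.001,0],"twist":[0,0,0.035],"hand":0},{"translation":[-0.005,-0.003,0],"twist":[0,0,0.07],"hand":0},{"translation":[-0.008,-0.004,0],"twist":[0,0,0.105],"hand":0},{"translation":[-0.011,-0.005,0],"twist":[0,0,0.14],"hand":0},{"translation":[-0.014,-0.007,0],"twist":[0,0,0.175],"hand":0}]'
python3 -m creep '[{"translation":[0,0,0],"twist":[0,0,0],"hand":0},{"translation":[0,0,0],"twist":[0,0,0],"hand":0},{"translation":[0,0,0],"twist":[0,0,0],"hand":0},{"translation":[0,0,0],"twist":[0,0,0],"hand":0}]'
python3 -c "
from h import *
print(toolT().round(3),robot.observe()['qpos'].round(2))
a=robot.read_camera('top');b=robot.read_camera('side')
c=cv2.resize(a[190:310,230:350],(400,400),interpolation=cv2.INTER_CUBIC);d=cv2.resize(b[160:280,280:400],(400,400),interpolation=cv2.INTER_CUBIC);cv2.imwrite('pics/e.png',np.hstack([c,d]))
"
```

```text
time: 8.2
tool_pos: [0.3945, -0.0135, 0.1355]
tool_rot: [1.572, 1.048, 3.139]
contact_force: [-0.6, -1.0, -1.0]
opening: 0.0118
time: 8.7
tool_pos: [0.4109, -0.014, 0.1395]
tool_rot: [1.574, 0.875, 3.139]
contact_force: [0.6, 0.0, -1.6]
opening: 0.0118
time: 9.2
tool_pos: [0.4257, -0.0145, 0.1461]
tool_rot: [1.575, 0.702, 3.137]
contact_force: [-0.3, -0.3, -1.6]
opening: 0.0117
time: 9.6
tool_pos: [0.4256, -0.0146, 0.1465]
tool_rot: [1.576, 0.704, 3.137]
contact_force: [-0.2, -0.9, -0.1]
opening: 0.0114
[[-0.763 -0.647  0.007  0.426]
 [ 0.003  0.008  1.    -0.015]
 [-0.647  0.763 -0.004  0.146]
 [ 0.     0.     0.     1.   ]] [-0.14  0.77  1.38 -0.11  1.85 -1.69]
```

View pics/e.png

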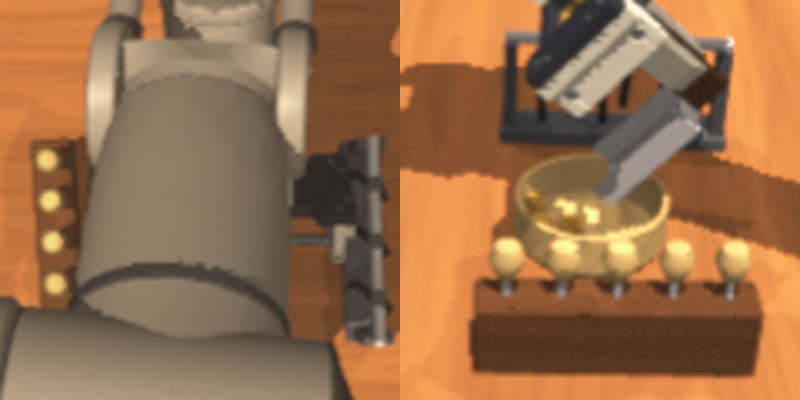

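The side crop shows three castings in the dish, at (535,203), (570,220) and (592,210), and the pan is empty. I'll back out upwards, level the scoop and carry it over to the right-hand side at (0.40,-0.32), which is empty bench.

```bash
python3 -c "
from h import *
plan([(.405,-.013,.20,90,25),(.405,-.06,.20,90,0),(.40,-.32,.19,90),(.40,-.32,.065,90)])"
```

```text
[-0.0189, 0.0543, 0.0012] [-0.008, 0.002, -0.431]
[-0.0, -0.0, -0.047] [0.0, 0.0, -0.436]
[0.01, 0.005, -0.26] [0.0, 0.0, 0.0]
[0.125, 0.0, 0.0] [0.0, 0.0, 0.0]
```

```bash
python3 -m creep '[{"translation":[-0.006,0.015,0],"twist":[0,0,-0.04],"hand":0},{"translation":[-0.012,0.03,0],"twist":[0,0,-0.13],"hand":0},{"translation":[-0.019,0.045,0.001],"twist":[-0.004,0,-0.23],"hand":0},{"translation":[-0.019,0.054,0.001],"twist":[-0.008,0,-0.33],"hand":0},{"translation":[-0.019,0.054,0.001],"twist":[-0.008,0,-0.43],"hand":0}]' 45
python3 -m creep '[{"translation":[0,0,-0.01],"twist":[0,0,-0.09],"hand":0},{"translation":[0,0,-0.02],"twist":[0,0,-0.18],"hand":0},{"translation":[0,0,-0.03],"twist":[0,0,-0.27],"hand":0},{"translation":[0,0,-0.04],"twist":[0,0,-0.36],"hand":0},{"translation":[0,0,-0.047],"twist":[0,0,-0.436],"hand":0}]'
python3 -c "
from h import *
print(toolT().round(3),robot.observe()['qpos'].round(2))
plan([(.40,-.32,.19,90),(.40,-.32,.065,90)])"
```

```text
time: 10.2
tool_pos: [0.4051, -0.0132, 0.2011]
tool_rot: [1.569, 1.139, 3.139]
contact_force: [-1.1, -0.2, -2.4]
opening: 0.0117
time: 10.7
tool_pos: [0.4046, -0.0605, 0.2015]
tool_rot: [-1.567, 1.563, 0.003]
contact_force: [-0.2, 0.8, -0.7]
opening: 0.0118
[[ 0.008 -1.     0.001  0.405]
 [ 0.     0.001  1.    -0.061]
 [-1.    -0.008  0.     0.202]
 [ 0.     0.     0.     1.   ]] [-0.34  0.18  1.9   0.    1.05 -1.91]
[0.0115, 0.0044, -0.2595] [-0.001, 0.0, 0.008]
[0.125, 0.0, 0.0] [0.0, 0.0, 0.0]
```

```bash
python3 -m creep '[{"translation":[0,0,-0.03],"twist":[0,0,0],"hand":0},{"translation":[0.003,0.001,-0.075],"twist":[0,0,0.003],"hand":0},{"translation":[0.006,0.002,-0.12],"twist":[0,0,0.008],"hand":0},{"translation":[0.009,0.004,-0.165],"twist":[0,0,0.008],"hand":0},{"translation":[0.011,0.004,-0.205],"twist":[0,0,0.008],"hand":0}]' 45
python3 -m creep '[{"translation":[0,0,-0.035],"twist":[0,0,0],"hand":0},{"translation":[0.03,0,-0.055],"twist":[0,0,0],"hand":0},{"translation":[0.065,0,-0.055],"twist":[0,0,0],"hand":0},{"translation":[0.1,0,-0.055],"twist":[0,0,0],"hand":0},{"translation":[0.115,0,-0.055],"twist":[0,0,0],"hand":0}]'
python3 -m creep '[{"translation":[0,0,0],"twist":[0,0,0],"hand":0}]'
python3 -c "
from h import *
print(toolT().round(4),robot.observe()['qpos'].round(2))
plan([(.40,-.32,.060,90),(.40,-.32,.0475,90)])
b=robot.read_camera('side');cv2.imwrite('pics/f.png',cv2.resize(b[110:230,250:410],(800,600),interpolation=cv2.INTER_CUBIC))"
```

```text
time: 11.2
tool_pos: [0.3996, -0.2673, 0.1905]
tool_rot: [0.958, 1.571, 2.527]
contact_force: [0.8, -0.5, -0.3]
opening: 0.0115
time: 11.7
tool_pos: [0.3978, -0.3209, 0.0725]
tool_rot: [0.765, 1.565, 2.333]
contact_force: [0.2, 1.1, -1.5]
opening: 0.012
time: 11.8
tool_pos: [0.3965, -0.3198, 0.0706]
tool_rot: [0.761, 1.56, 2.329]
contact_force: [1.1, 0.3, -1.5]
opening: 0.0117
[[-0.0073 -1.      0.0027  0.3965]
 [ 0.0078  0.0027  1.     -0.3198]
 [-0.9999  0.0074  0.0077  0.0706]
 [ 0.      0.      0.      1.    ]] [-0.83  0.54  1.78 -0.    0.83 -2.4 ]
[0.0106, -0.0035, -0.0003] [-0.003, 0.008, -0.007]
[0.0125, 0.0, 0.0] [0.0, 0.0, 0.0]
```

View pics/f.png

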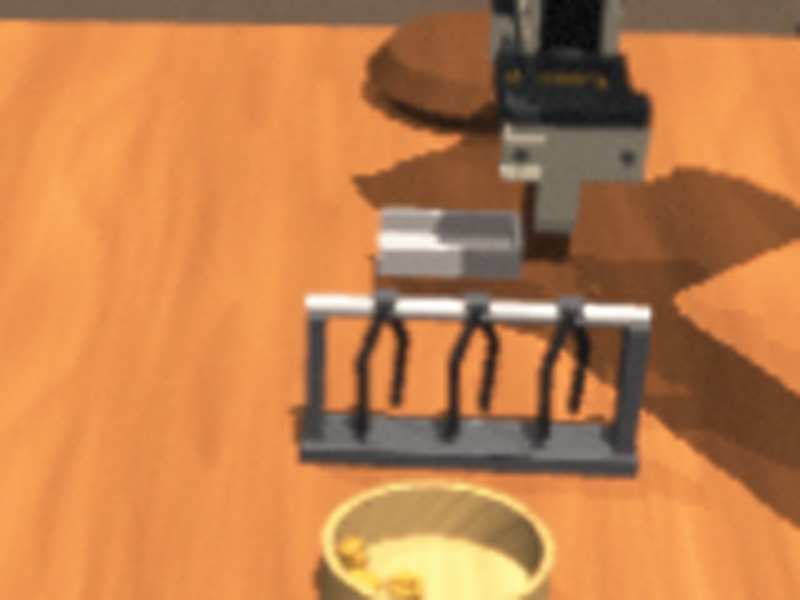

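The scoop is empty and level, a couple of cm above the bench. The castings are in the dish at (352,548), (370,580) and (405,585). I'll lower it gently.

```bash
python3 -m creep '[{"translation":[0.006,-0.002,0],"twist":[-0.003,0.008,-0.007],"hand":0},{"translation":[0.012,-0.003,0],"twist":[-0.003,0.008,-0.007],"hand":0},{"translation":[0.018,-0.003,0],"twist":[-0.003,0.008,-0.007],"hand":0},{"translation":[0.021,-0.003,0],"twist":[-0.003,0.008,-0.007],"hand":0},{"translation":[0.021,-0.003,0],"twist":[-0.003,0.008,-0.007],"hand":0}]' 45
python3 -c "
from h import *
print(toolT().round(4))
plan([(.40,-.32,.0475,90)])"
```

```text
time: 12.35
tool_pos: [0.3996, -0.3197, 0.0502]
tool_rot: [3.118, 1.57, -1.594]
contact_force: [-0.3, 0.1, -1.1]
opening: 0.0117
[[-0.000e+00 -1.000e+00 -5.000e-04  3.996e-01]
 [-7.000e-04 -5.000e-04  1.000e+00 -3.197e-01]
 [-1.000e+00  0.000e+00 -7.000e-04  5.020e-02]
 [ 0.000e+00  0.000e+00  0.000e+00  1.000e+00]]
[0.0027, -0.0004, -0.0003] [0.0, -0.001, -0.0]
```

```bash
python3 -m creep '[{"translation":[0.001,0,0],"twist":[0,0,0],"hand":0},{"translation":[0.002,0,0],"twist":[0,0,0],"hand":0},{"translation":[0.003,0,0],"twist":[0,0,0],"hand":0},{"translation":[0.003,0,0],"twist":[0,0,0],"hand":0}]' 45
python3 -m creep '[{"translation":[0,0,0],"twist":[0,0,0],"hand":10},{"translation":[0,0,0],"twist":[0,0,0],"hand":20},{"translation":[0,0,0],"twist":[0,0,0],"hand":40},{"translation":[0,0,0],"twist":[0,0,0],"hand":50},{"translation":[0,0,0],"twist":[0,0,0],"hand":60}]'
python3 -m creep '[{"translation":[0,0,0],"twist":[0,0,0],"hand":60},{"translation":[0,0,0],"twist":[0,0,0],"hand":60},{"translation":[-0.015,0,0],"twist":[0,0,0],"hand":60},{"translation":[-0.04,0,0],"twist":[0,0,0],"hand":60},{"translation":[-0.08,0,0],"twist":[0,0,0],"hand":60}]'
python3 -c "
from h import *
print(toolT().round(4),robot.observe()['qpos'].round(2))
plan([(.39,-.25,.24,75)])
np.set_printoptions(precision=3,suppress=True)
for n,p in (('red',(203,361)),('purple',(241,325)),('black',(245,369))): print(n,px2w('top',np.array([p])*.7,.042))"
```

```text
time: 12.75
tool_pos: [0.3995, -0.3197, 0.0471]
tool_rot: [3.05, 1.57, -1.662]
contact_force: [-0.4, 0.2, -0.1]
opening: 0.0117
time: 13.25
tool_pos: [0.3996, -0.3198, 0.0472]
tool_rot: [-2.942, 1.57, -1.371]
contact_force: [-0.1, 0.2, -0.0]
opening: 0.0376
time: 13.75
tool_pos: [0.3986, -0.3187, 0.1263]
tool_rot: [0.849, 1.567, 2.42]
contact_force: [-0.0, -1.0, -0.5]
opening: 0.0547
[[-3.200e-03 -1.000e+00 -3.000e-04  3.986e-01]
 [ 2.800e-03 -3.000e-04  1.000e+00 -3.187e-01]
 [-1.000e+00  3.200e-03  2.800e-03  1.263e-01]
 [ 0.000e+00  0.000e+00  0.000e+00  1.000e+00]] [-0.82  0.46  1.73 -0.    0.96 -2.4 ]
[-0.1134, 0.0089, 0.069] [0.262, 0.002, -0.004]
red [[0.489 0.409 0.042]]
purple [[0.558 0.335 0.042]]
black [[0.471 0.326 0.042]]
```

The scoop is released on the bench; the load dropped to zero and the fingers opened. The neighbours of the black loupe at (0.471,0.326) are red (0.489,0.409) and purple (0.558,0.335), both over 80 mm away. A jaw axis at 110° clears both.

```bash
python3 -c "
from h import *
plan([(.43,-.22,.24,90),(.47,0,.25,97),(.48,.18,.25,104),(.471,.326,.15,110)])"
```

```text
[-0.1135, -0.0311, 0.099] [0.0, 0.003, -0.003]
[-0.01, -0.04, 0.22] [-0.122, 0.0, 0.0]
[0.0, -0.0319, 0.1774] [-0.122, 0.0, 0.0]
[0.1, -0.0266, 0.1438] [-0.105, 0.0, 0.0]
```

```bash
python3 -m creep '[{"translation":[-0.05,0,0.01],"twist":[0,0.003,-0.003],"hand":60},{"translation":[-0.09,-0.015,0.04],"twist":[0,0.003,-0.003],"hand":60},{"translation":[-0.113,-0.031,0.07],"twist":[0,0.003,-0.003],"hand":60},{"translation":[-0.113,-0.031,0.099],"twist":[0,0.003,-0.003],"hand":60}]'
python3 -m creep '[{"translation":[-0.01,-0.01,0.05],"twist":[-0.04,0,0],"hand":60},{"translation":[-0.01,-0.02,0.095],"twist":[-0.07,0,0],"hand":60},{"translation":[-0.01,-0.03,0.14],"twist":[-0.1,0,0],"hand":60},{"translation":[-0.01,-0.04,0.185],"twist":[-0.12,0,0],"hand":60},{"translation":[-0.01,-0.04,0.22],"twist":[-0.12,0,0],"hand":60}]'
python3 -m creep '[{"translation":[0,-0.01,0.045],"twist":[-0.05,0,0],"hand":60},{"translation":[0,-0.02,0.09],"twist":[-0.1,0,0],"hand":60},{"translation":[0,-0.032,0.135],"twist":[-0.12,0,0],"hand":60},{"translation":[0,-0.032,0.177],"twist":[-0.12,0,0],"hand":60}]'
python3 -m creep '[{"translation":[0,-0.008,0.045],"twist":[-0.05,0,0],"hand":60},{"translation":[0.03,-0.016,0.085],"twist":[-0.1,0,0],"hand":60},{"translation":[0.06,-0.026,0.12],"twist":[-0.105,0,0],"hand":60},{"translation":[0.09,-0.026,0.144],"twist":[-0.105,0,0],"hand":60},{"translation":[0.1,-0.026,0.144],"twist":[-0.105,0,0],"hand":60}]'
python3 -m creep '[{"translation":[0,0,0],"twist":[0,0,0],"hand":60},{"translation":[0,0,0],"twist":[0,0,0],"hand":60}]'
python3 -c "
from h import *
T=toolT();print(T.round(4),robot.observe()['qpos'].round(2))
a=robot.read_camera('wrist');t=robot.read_camera('top')
b=cv2.resize(a,(560,420));t1=t[150:360,130:410]
th=np.linspace(0,6.28,24)
for p in w2px('wrist',[(.471+.018*np.cos(x),.326+.018*np.sin(x),.042) for x in th],T): cv2.circle(b,tuple(p.astype(int).tolist()),1,(255,0,255),-1)
b=b[:, 130:430]
cv2.imwrite('pics/g.png',np.hstack([b,cv2.copyMakeBorder(cv2.resize(t1,(480,360)),0,60,0,0,0)]))
plan([(.471,.326,.10,110),(.471,.326,.042,110)])"
```

```text
time: 14.15
tool_pos: [0.4326, -0.22, 0.2435]
tool_rot: [-2.175, 1.562, -0.604]
contact_force: [-0.1, -0.8, -0.0]
opening: 0.0553
time: 14.65
tool_pos: [0.4728, 0.0026, 0.2528]
tool_rot: [-2.218, 1.562, -0.524]
contact_force: [0.5, -0.5, 0.1]
opening: 0.0551
time: 15.05
tool_pos: [0.4834, 0.1843, 0.252]
tool_rot: [-2.269, 1.561, -0.455]
contact_force: [0.8, 0.2, 0.1]
opening: 0.0551
time: 15.55
tool_pos: [0.4723, 0.3318, 0.1477]
tool_rot: [-2.961, 1.564, -1.039]
contact_force: [-1.5, -0.3, -1.0]
opening: 0.0551
time: 15.75
tool_pos: [0.4725, 0.3313, 0.148]
tool_rot: [-2.986, 1.563, -1.063]
contact_force: [-0.2, 0.6, 0.1]
opening: 0.0552
[[ 0.0036 -0.9389 -0.3441  0.4725]
 [-0.0065 -0.3442  0.9389  0.3313]
 [-1.     -0.0011 -0.0073  0.148 ]
 [ 0.      0.      0.      1.    ]] [ 0.48  0.53  1.52 -0.01  1.09 -1.44]
[0.0492, 0.0041, -0.0038] [0.001, -0.007, 0.004]
[0.058, 0.0, 0.0] [0.0, 0.0, 0.0]
```

View pics/g.png

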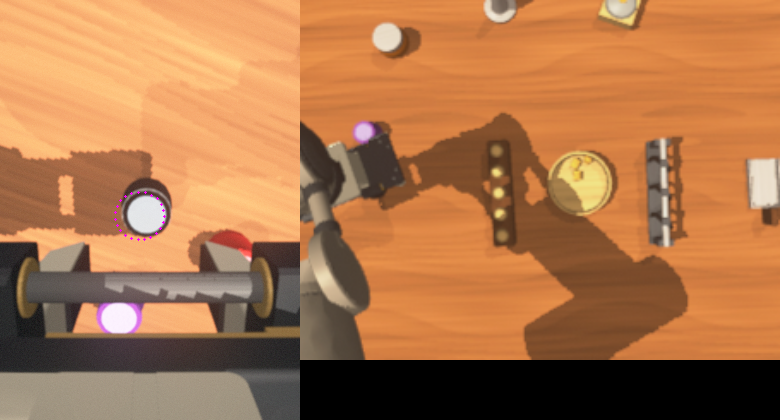

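The wrist view shows the black loupe's top centre at about pixel (276,213), 4 mm from my estimate in the jaw direction. Red is at the right edge and purple is behind, both outside the finger path. The top view shows the three castings in the dish and the scoop upright on the right.

```bash
python3 -c "
from h import *
p=px2w('wrist',[(276,213)],.042)[0];print(p)
plan([(p[0],p[1],.10,110),(p[0],p[1],.043,110)])
d=px2w('top',np.array([(581,183)])*[280/480,210/360]-[175-0,0]+[0+130-130+0,150] if 0 else [((581-300)*280/480+130,183*210/360+150)],.034);print('dish',d)
"
```

```text
[0.46837515 0.32950301 0.042     ]
[0.0491, 0.0054, 0.0004] [0.001, -0.007, 0.004]
[0.057, 0.0, 0.0] [0.0, 0.0, 0.0]
dish [[ 0.46640949 -0.01478023  0.034     ]]
```

```bash
python3 -m creep '[{"translation":[0.025,0.005,0],"twist":[0,-0.007,0.004],"hand":60},{"translation":[0.049,0.005,0],"twist":[0,-0.007,0.004],"hand":60},{"translation":[0.06,0.005,0],"twist":[0,-0.007,0.004],"hand":60},{"translation":[0.06,0.005,0],"twist":[0,-0.007,0.004],"hand":60}]'
python3 -c "
from h import *
plan([(.4684,.3295,.044,110)])
"
```

```text
time: 16.25
tool_pos: [0.4689, 0.3285, 0.0887]
tool_rot: [1.712, 1.569, -2.651]
contact_force: [-0.1, 0.7, -0.3]
opening: 0.0548
[0.0447, 0.0001, 0.0012] [0.0, -0.0, -0.002]
```

```bash
python3 -m creep '[{"translation":[0.02,0,0.001],"twist":[0,0,0],"hand":60},{"translation":[0.036,0,0.001],"twist":[0,0,0],"hand":60},{"translation":[0.044,0,0.001],"twist":[0,0,-0.002],"hand":60},{"translation":[0.044,0,0.001],"twist":[0,0,-0.002],"hand":60}]' 20
python3 -c "
from h import *
plan([(.4684,.3295,.043,110)])
"
```

```text
time: 16.65
tool_pos: [0.4687, 0.3293, 0.0448]
tool_rot: [-2.914, 1.57, -0.994]
contact_force: [0.5, 0.6, 0.0]
opening: 0.055
[0.0018, 0.0002, 0.0003] [0.0, -0.0, 0.0]
```

```bash
python3 -m creep '[{"translation":[0.002,0,0],"twist":[0,0,0],"hand":60},{"translation":[0.002,0,0],"twist":[0,0,0],"hand":30},{"translation":[0.002,0,0],"twist":[0,0,0],"hand":10},{"translation":[0.002,0,0],"twist":[0,0,0],"hand":10},{"translation":[0.002,0,0],"twist":[0,0,0],"hand":10}]' 25
python3 -m creep '[{"translation":[0,0,0],"twist":[0,0,0],"hand":10},{"translation":[0,0,0],"twist":[0,0,0],"hand":10},{"translation":[0,0,0],"twist":[0,0,0],"hand":10}]'
python3 -c "
from h import *
T=toolT();print(T.round(4))
plan([(.4684,.3295,.12,110),(.47,.24,.19,106),(.47,.05,.19,97),(.467,-.014,.19,92),(.467,-.014,.1,92)])
"
```

```text
time: 17.15
tool_pos: [0.4689, 0.3294, 0.0434]
tool_rot: [-1.698, 1.57, 0.222]
contact_force: [-0.4, 1.2, 2.6]
opening: 0.0351
time: 17.45
tool_pos: [0.4689, 0.3294, 0.0434]
tool_rot: [-1.731, 1.57, 0.189]
contact_force: [-0.2, -0.3, 1.1]
opening: 0.0356
[[ 1.000e-03 -9.396e-01 -3.423e-01  4.689e-01]
 [ 2.000e-04 -3.423e-01  9.396e-01  3.294e-01]
 [-1.000e+00 -1.000e-03 -2.000e-04  4.340e-02]
 [ 0.000e+00  0.000e+00  0.000e+00  1.000e+00]]
[-0.0766, 0.0004, 0.0002] [0.0, -0.0, 0.001]
[-0.07, 0.0291, -0.0846] [0.07, 0.0, 0.0]
[0.0, 0.0524, -0.1826] [0.157, 0.0, 0.0]
[0.0, 0.0108, -0.0632] [0.087, 0.0, 0.0]
[0.09, 0.0, 0.0] [0.0, 0.0, 0.0]
```

Gripped at 35.6 mm, against a barrel of 36 mm. I'll lift it and carry it over the graver rack, with the underside about 145 mm up.

```bash
python3 -m creep '[{"translation":[-0.015,0,0],"twist":[0,0,0],"hand":10},{"translation":[-0.03,0,0],"twist":[0,0,0],"hand":10},{"translation":[-0.05,0,0],"twist":[0,0,0],"hand":10},{"translation":[-0.07,0,0],"twist":[0,0,0],"hand":10},{"translation":[-0.077,0,0],"twist":[0,0,0],"hand":10}]' 25
python3 -m creep '[{"translation":[-0.02,0.004,-0.012],"twist":[0.01,0,0],"hand":10},{"translation":[-0.04,0.01,-0.03],"twist":[0.03,0,0],"hand":10},{"translation":[-0.055,0.016,-0.048],"twist":[0.05,0,0],"hand":10},{"translation":[-0.065,0.023,-0.066],"twist":[0.07,0,0],"hand":10},{"translation":[-0.07,0.029,-0.085],"twist":[0.07,0,0],"hand":10}]'
python3 -c "
from h import *
T=toolT();print(T.round(4))
plan([(.47,.05,.19,97),(.467,-.014,.19,92),(.467,-.014,.1,92)])
"
```

```text
time: 17.95
tool_pos: [0.4696, 0.3298, 0.1221]
tool_rot: [-1.517, 1.567, 0.404]
contact_force: [0.1, 0.3, -0.1]
opening: 0.0355
time: 18.45
tool_pos: [0.4711, 0.2393, 0.1924]
tool_rot: [-1.459, 1.566, 0.391]
contact_force: [0.3, -0.5, -0.9]
opening: 0.0354
[[ 4.000e-03 -9.613e-01 -2.754e-01  4.711e-01]
 [ 1.700e-03 -2.754e-01  9.613e-01  2.393e-01]
 [-1.000e+00 -4.300e-03  5.000e-04  1.924e-01]
 [ 0.000e+00  0.000e+00  0.000e+00  1.000e+00]]
[0.002, 0.0532, -0.1817] [0.157, 0.001, 0.004]
[0.0, 0.0108, -0.0632] [0.087, 0.0, 0.0]
[0.09, 0.0, 0.0] [0.0, 0.0, 0.0]
```

```bash
python3 -m creep '[{"translation":[0,0.01,-0.036],"twist":[0.03,0,0],"hand":10},{"translation":[0,0.02,-0.073],"twist":[0.06,0,0],"hand":10},{"translation":[0.001,0.031,-0.11],"twist":[0.1,0,0],"hand":10},{"translation":[0.002,0.042,-0.146],"twist":[0.13,0,0.004],"hand":10},{"translation":[0.002,0.053,-0.182],"twist":[0.157,0,0.004],"hand":10}]' 25
python3 -m creep '[{"translation":[0,0.004,-0.025],"twist":[0.03,0,0],"hand":10},{"translation":[0,0.007,-0.045],"twist":[0.06,0,0],"hand":10},{"translation":[0,0.011,-0.058],"twist":[0.087,0,0],"hand":10},{"translation":[0,0.011,-0.063],"twist":[0.087,0,0],"hand":10},{"translation":[0,0.011,-0.063],"twist":[0.087,0,0],"hand":10}]'
python3 -c "
from h import *
T=toolT();print(T.round(4))
plan([(.467,-.014,.11,92)])
"
```

```text
time: 18.95
tool_pos: [0.4698, 0.0483, 0.1893]
tool_rot: [0.71, 1.569, 2.402]
contact_force: [0.1, 0.2, -1.2]
opening: 0.0355
time: 19.45
tool_pos: [0.4665, -0.0157, 0.1891]
tool_rot: [0.767, 1.569, 2.371]
contact_force: [-0.5, 0.2, -0.2]
opening: 0.0353
[[-0.0012 -0.9994 -0.0338  0.4665]
 [ 0.0012 -0.0338  0.9994 -0.0157]
 [-1.      0.0012  0.0012  0.1891]
 [ 0.      0.      0.      1.    ]]
[0.0791, -0.0007, 0.0016] [-0.001, 0.001, -0.001]
```

```bash
python3 -m creep '[{"translation":[0.02,0,0.001],"twist":[0,0,0],"hand":10},{"translation":[0.045,0,0.002],"twist":[0,0,0],"hand":10},{"translation":[0.065,0,0.002],"twist":[0,0,0],"hand":10},{"translation":[0.079,0,0.002],"twist":[0,0,0],"hand":10},{"translation":[0.079,0,0.002],"twist":[0,0,0],"hand":10}]' 25
python3 -c "
from h import *
T=toolT();print(T.round(4))
plan([(.467,-.014,.0885,92)])
a=robot.read_camera('side');t=robot.read_camera('wrist')
th=np.linspace(0,6.28,40)
for n,im in(('side',a),('wrist',t)):
  for p in w2px(n,[(.467+.052*np.cos(x),-.014+.052*np.sin(x),.034) for x in th],T): cv2.circle(im,tuple(p.astype(int).tolist()),1,(255,0,255),-1)
cv2.imwrite('pics/i.png',np.hstack([cv2.resize(a[160:300,270:410],(400,400),interpolation=cv2.INTER_CUBIC),cv2.resize(t[100:300,180:380],(400,400))]))
"
```

```text
time: 19.95
tool_pos: [0.4651, -0.0123, 0.1084]
tool_rot: [1.134, 1.565, 2.74]
contact_force: [-0.0, 0.1, -0.4]
opening: 0.0354
[[-0.0052 -0.9994 -0.0355  0.4651]
 [ 0.0022 -0.0355  0.9994 -0.0123]
 [-1.      0.0051  0.0024  0.1084]
 [ 0.      0.      0.      1.    ]]
[0.0199, -0.0019, -0.0018] [0.001, 0.002, -0.005]
```

View pics/i.png

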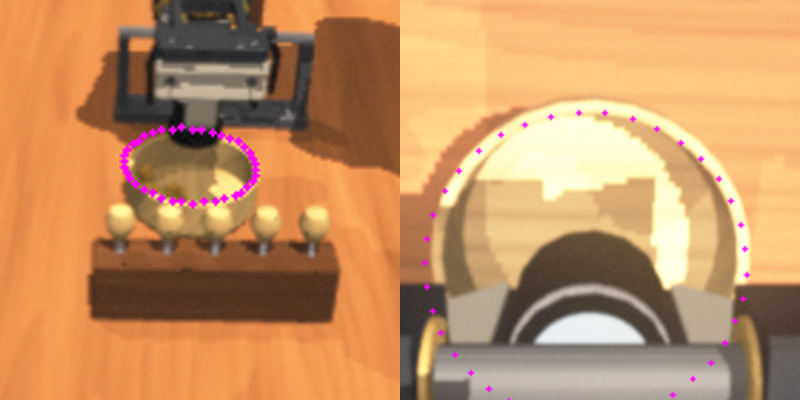

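The overlay fits in the side view. In the wrist view the dish sits about 4 mm nearer the base (edge at y 100 against a predicted 112), so I'll aim for x=0.465, within the 12 mm tolerance. The loupe hangs level and clear of the rim.

```bash
python3 -m creep '[{"translation":[0.007,0,-0.001],"twist":[0,0.002,-0.005],"hand":10},{"translation":[0.014,0,-0.002],"twist":[0,0.002,-0.005],"hand":10},{"translation":[0.019,0,-0.002],"twist":[0,0.002,-0.005],"hand":10},{"translation":[0.019,0,-0.002],"twist":[0,0.002,-0.005],"hand":10},{"translation":[0.019,0,-0.002],"twist":[0,0.002,-0.005],"hand":10}]' 25
python3 -m creep '[{"translation":[0,0,0],"twist":[0,0,0],"hand":10},{"translation":[0,0,0],"twist":[0,0,0],"hand":10},{"translation":[0,0,0],"twist":[0,0,0],"hand":10},{"translation":[0,0,0],"twist":[0,0,0],"hand":10},{"translation":[0,0,0],"twist":[0,0,0],"hand":10}]'
python3 -c "
from h import *
s=robot.observe();print(toolT().round(4),np.abs(s['qvel']).max())
a=robot.read_camera('side')
cv2.imwrite('pics/j.png',cv2.resize(a[110:290,230:430],(780,600),interpolation=cv2.INTER_CUBIC))
"
```

```text
time: 20.55
tool_pos: [0.4665, -0.0149, 0.0912]
tool_rot: [-1.726, 1.567, -0.12]
contact_force: [0.0, -0.5, -0.4]
opening: 0.0352
time: 21.05
tool_pos: [0.4665, -0.0149, 0.0913]
tool_rot: [-1.735, 1.567, -0.129]
contact_force: [-0.1, 0.7, -1.0]
opening: 0.0352
[[ 3.600e-03 -9.994e-01 -3.490e-02  4.665e-01]
 [-5.000e-04 -3.490e-02  9.994e-01 -1.490e-02]
 [-1.000e+00 -3.600e-03 -6.000e-04  9.130e-02]
 [ 0.000e+00  0.000e+00  0.000e+00  1.000e+00]] 0.001752917213068867
```

View pics/j.png

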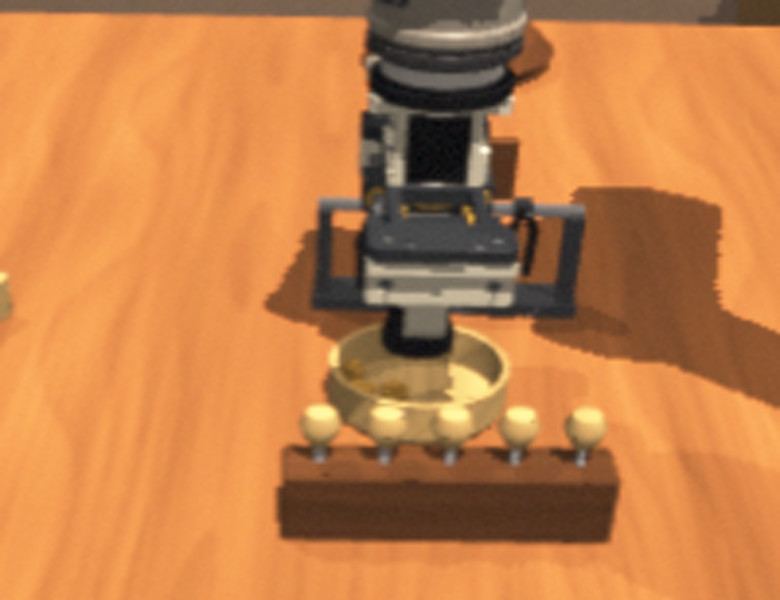

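The loupe (x 418) is centred over the dish (x 419), level and clear of the rim, with its underside about 14 mm above it. The castings are in the dish. I'm handing in.

```bash
python3 -c "
from cell import robot
print(robot.hand_in()); s=robot.observe(); print(s['time'],s['tool_pos'],s['opening'])"
```

```text
the job is handed in; nothing more can be done
None
the job is handed in; nothing more can be done
```

The job is handed in at about 21 s of the 72 s allowed. The scoop's three castings are in the dish, and the empty scoop is released on the bench around (0.46, -0.32), about 0.3 m from the dish. The black loupe was carried over the graver rack and is still held over the dish. `hand_in` gave no verdict.

**Last checks**
- **Loupe position:** the side view shows it centred over the dish. Its underside is about 14 mm above the rim, worked out from the tool height.
- **Grip and stillness:** the fingers are closed on it at 35.2 mm against a 36 mm barrel. Tool tilt is under 0.01 rad and the arm is at rest.
- **Castings:** the top view before the loupe pick showed all three in the dish. The final side view still shows castings there, partly hidden by the rim and shadow.
- **Scoop:** it was seen upright on the bench after release. I did not take another picture of it at the end.
- **Racks and bystanders:** no tool force reading went above about 3 N. I did not measure the block, cone and jar again at the end, but no path went near them.

**Disagreement:** the top and wrist cameras differed by about 4 mm on the dish's x position. I aimed between them at 0.465 m and the arm ended at 0.4665 m, well inside the 12 mm tolerance either way.

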